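Close and latch the clamp ring of the vacuum packer's moisture trap

ROBOT

A 6-joint arm with a two-finger parallel gripper is mounted at the origin on the work surface. World frame = base frame: x ahead of the robot, y to its left, z up, the work surface at z = 0. Lengths are in m, angles in rad, forces in N, time in s.
With the tool pointing down it reaches from about 0.35 to 1 m from the base axis. Payload 7.1 kg.
Tool frame: the origin (TCP) lies at the centre of the arm's flange, where the gripper is bolted on; the fingertips stand 173 mm ahead of it and the grasp point (between the pads) lies 155 mm ahead of it; x points along the fingers, y is the direction in which the jaws open and shut, and the axes are right-handed (so a half turn about x gives the same grasp; the last joint's range is limited). The gripper opens to 85 mm and grips with 20 to 120 N. Pads are 22 mm wide; open, the fingers measure 114 mm over their backs; the gripper's body (76 mm by 85 mm) begins 54 mm behind the grasp point. The pads swing forward as they close: fully open they stand 13 mm farther back than shut.
Start: joints at [-1.335, 0.423, 1.63, -0, 1.089, -0.019], TCP at [0.158, -0.605, 0.405] pointing down, gripper open.
Joint ranges: [-3, 3], [-0.9, 2.11], [0.09, 2.58], [-1.31, 4.45], [0.11, 2.69], [-2.54, 2.54]. Speed limits (rad/s): [2.39, 2.39, 3.01, 3.14, 3.14, 3.14].

INTERFACE

Orientations are given as a rotation vector (axis times angle).
In Python, from workcell import bot, cams, ticket gives the robot as it stands.
- The arm moves only by the shell command python3 -m jog 'ROWS' [FORCE]. ROWS is JSON, a list of rows, each a list of 7 numbers: the shift along the world's x, y, z in cm, then the turn, a rotation vector about the world's x, y, z in degrees, then the opening, from 0 (shut) to 1 (fully open). In form: [[dx, dy, dz, rx, ry, rz, hand], ...]. A call has 1 to 20 rows; each row shifts and turns the commanded pose from where the row before left it; what a row does not reach is not made up. A row lasts 1/12 s, in which the tool goes at most 41.7 mm and 7.16 degrees, less where a joint would pass 70% of its speed; a pose out of reach is approached as far as the arm can. A call with a gripper value outside its range is refused whole. The fingers move at their own pace and stop on an object; FORCE is the grip in N (left out, the last holds). Time passes only in rows, so rows that do not move let the fingers close. It gives the time, the measured TCP pose, the force and the opening at its end, in the units of the state.
- bot.observe(): the state, without advancing time (a new reading comes with each control period).
- cams.snapshot(name): name is "scene" or "top" or "wrist"; returns the picture (480x640x3 uint8, red, green, blue); there is no depth.
- cams.camera_info(name): a dict with "camera_matrix" (3x3 intrinsics, pixels), "view" (4x4, takes a point from world to camera coordinates). Camera axes: x right, y down, z forward; pixel columns grow to the right and rows downward; lengths in m; the calibration is good to about 2 mm. A picture is of the moment at which its call begins: read the wrist's pose just before it. camera_info takes no time and is no camera call; for the wrist camera it gives the pose at the moment of the call.
- ticket.hand_in(): hands the job in, once; it reports no verdict.
The state is a dict: "time": time; "joints": joint angles; "joint_vel": joint speeds; "tau": joint torques, N m; "eef_pos": TCP position; "tcp_rot": TCP orientation; "ft_force": force on the tool from outside, world axes, zero at the start; "ft_torque": the same for the moment, N m; "gripper_width": finger opening in m.
Only numpy, scipy, OpenCV 4.12 (cv2) and the standard library are available. Lean on these libraries where they do the work, as an engineer would, in place of code of your own. Each camera call takes 0.05 s, during which the arm holds its last target.

TASK

On the vacuum pump the moisture trap stands flange to flange on the inlet, and its hinged clamp ring hangs open. Swing the ring shut around the two flanges, press it firmly onto its seal (a good 15 N) so that the hook can reach over its pin, then swing the hook latch over the pin until it is fully home against its stop. Go gently: never push the ring or the latch with more than 25 N, keep the trap upright on its flange, and leave the other things on the table alone.

Things in the scene. Friction and masses are not known exactly. Their poses are not given: they have to be found in the camera images.
- pump: the grey vacuum pump, fixed to the table: base 270 x 190 x 50 mm, a finned motor (top at z 113 mm) across its +x end. Origin: on the table, straight below the axis of the round vertical inlet; its z is up. All coordinates here called pump frame are from this origin, with this thing's axes.
- inlet (a point): centre of the inlet's flange face (72 mm across, at z 98 mm), on which the trap stands; the fixed half of the aluminium clamp ring (inner radius 37, outer 46 mm, z 87 to 112 mm) lies around its -y side
- hinge (a point): the vertical hinge axis of the swinging half ring, at (55, 0, 98) mm in the pump frame. The hinge is stiff: moving the ring takes about 8 N at the tab, and it stays where it is left
- ring (a joint): angle of the swinging half ring, rad: 0 where it just touches the seal pad between the ends of the halves, growing as it opens (clockwise from above, towards the pump's +y side), up to 1.25. Below 0 the springy seal pushes back, some 12 N per mm at the tab besides the hinge's 8 N; let go, it eases back to about 0. The latch draws it to about -0.012. Well above 0 the hook jams on the pin
- tab (a point): centre (z 130 mm) of the upright flat tab on the swinging half ring, by which it is pushed: 9 mm thick along the way it swings, 26 mm along the line from the hinge, z 90 to 146 mm. 114 mm from the hinge; at (-46, 52) mm in the pump frame when joint ring is 0. The ring beside it is up to z 112 mm
- pivot (a point): the vertical pivot axis of the hook latch, at (-70, -22, 100) mm in the pump frame, on the end of the fixed half
- latch (a joint): angle of the hook latch, rad: 0 fully shut, at a firm stop; growing as it opens (anticlockwise from above), up to 1.7. It stays where it is left. Free, it takes 1 to 2 N at the knob; from about 0.55 down its cam slides over the pin and draws the ring in, taking up to about 12 N; once over it locks itself
- knob (a point): centre (z 130 mm) of the upright post at the end of the latch's flat handle bar (bar z 94 to 106 mm): post 12 mm thick, from z 131 to 145 mm a head 17 mm thick. 80 mm from the pivot; at joint latch 0 it lies from the pivot in the direction 128 degrees anticlockwise from the pump's +x axis
- trap_mid (a point): the moisture trap, a loose steel canister of about 0.5 kg on the inlet flange, a few mm off centre at first (the ring pushes it into the middle): foot flange 72 mm across, 8 mm thick; body 53 mm across; 63 mm tall (top at z 161 mm). This point: on its axis, 30 mm above its foot
- tape: bystander: roll of clear tape lying flat, 90 mm across, 24 mm high
- wrench: bystander: spanner 170 mm long, lying flat
- spare_seal: bystander: black rubber seal ring, 72 mm across, 6 mm thick, lying flat
- tea: bystander: drinks bottle, 60 mm across, 160 mm tall
- spray_a: bystander: orange can, 60 mm across, 150 mm tall
- basket: bystander: round basket of chestnuts, 210 mm across, 65 mm high
- pin (a point): the upright steel pin at the free end of the swinging half ring, 10 mm thick, z 85 to 117 mm, over which the hook goes; at (-70, 10.5) mm in the pump frame when joint ring is 0
Mind the look-alikes: they are no part of the job. Leave any purple look-alike of the part that bears trap_mid alone.

How it is judged:
By the outcome, as a careful person would: the job done as asked, in the order asked, and still so for the second after the job is handed in, with the robot touching nothing.
It also fails if it takes over 70 s, if anything falls off the work surface, if the arm or the gripper's body presses on something with over 40 N, if the wrist force passes 120 N, or if a joint passes its speed limit or range.

## Working session

There is one attempt and no reset: what is moved stays moved. The work goes in short steps, Python scripts to look and compute and a shell command to move; the robot and the scene stay as the last step left them, time stands still between calls to the robot, and variables do not carry over. Pictures are saved under pics/ and viewed, and the job is handed in when it is done.

```bash
mkdir -p pics; ls
python3 - <<'E'
from workcell import bot,cams
import cv2,numpy as np
s=bot.observe(); print({k:np.round(v,3).tolist() for k,v in s.items()})
for n in ["scene","top","wrist"]:
    im=cams.snapshot(n); cv2.imwrite(f"pics/{n}0.png",im[:,:,::-1])
    i=cams.camera_info(n); print(n,np.round(i["camera_matrix"],1).tolist(),np.round(i["view"],3).tolist())
E
```

```text
pics
{'time': 0.0, 'joints': [-1.335, 0.424, 1.631, 0.0, 1.089, -0.019], 'joint_vel': [0.0, -0.002, 0.001, 0.001, 0.002, -0.002], 'tau': [0.002, -55.738, -28.174, 0.0, 0.007, 0.0], 'eef_pos': [0.157, -0.605, 0.404], 'tcp_rot': [2.086, 0.269, -2.087], 'ft_force': [-0.669, 0.273, 0.217], 'ft_torque': [-0.005, 0.008, -0.01], 'gripper_width': 0.086}
scene [[552.5, 0.0, 318.9], [0.0, 552.5, 239.6], [0.0, 0.0, 1.0]] [[-0.271, 0.963, 0.002, 0.157], [0.812, 0.23, -0.536, -0.409], [-0.517, -0.144, -0.844, 1.669], [0.0, 0.0, 0.0, 1.0]]
top [[477.6, 0.0, 326.3], [0.0, 477.6, 238.9], [0.0, 0.0, 1.0]] [[0.0, -1.0, -0.007, 0.011], [-0.996, 0.0, -0.085, 0.563], [0.085, 0.007, -0.996, 1.103], [0.0, 0.0, 0.0, 1.0]]
wrist [[412.8, 0.0, 319.7], [0.0, 412.8, 241.2], [0.0, 0.0, 1.0]] [[0.252, -0.968, -0.002, -0.625], [-0.934, -0.243, 0.263, -0.035], [-0.255, -0.065, -0.965, 0.38], [0.0, 0.0, 0.0, 1.0]]
```

View pics/scene0.png

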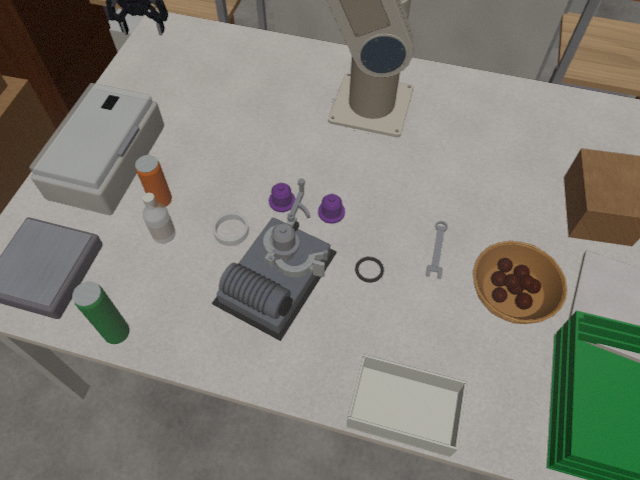

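View pics/top0.png

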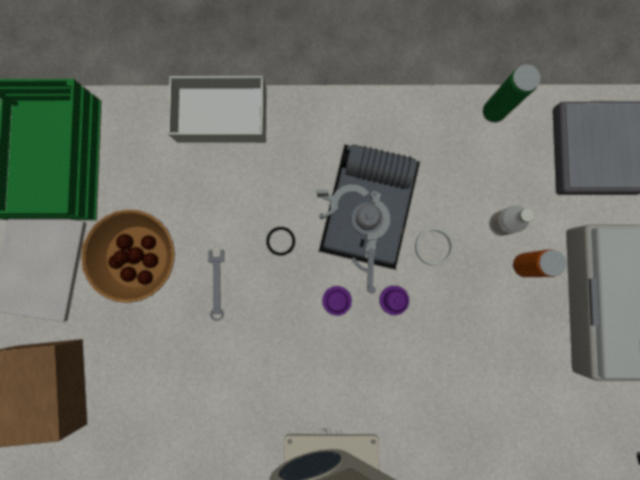

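View pics/wrist0.png

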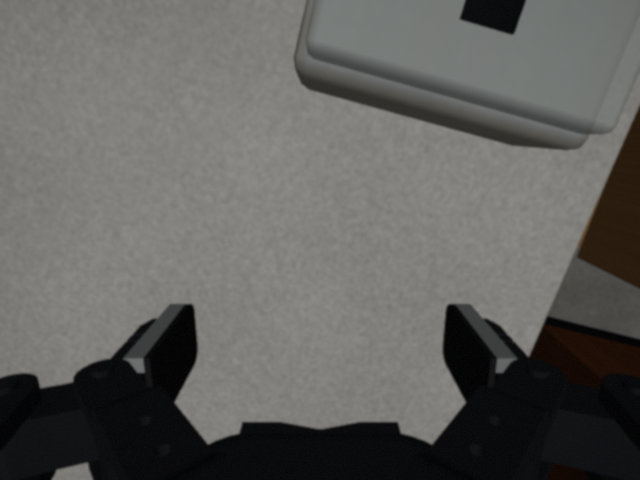

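The pump is at about (370,205) in the top view. The grey canister at (370,215) stands on its inlet. Two purple look-alikes are at (337,300) and (395,300), to be left alone. The ring's tab is near (323,193) and the knob near (371,290).

Run:
```python
import cv2
a=cv2.imread("pics/top0.png")[130:310,290:460]; cv2.imwrite("pics/top0c.png",cv2.resize(a,None,fx=3.3,fy=3.3,interpolation=cv2.INTER_CUBIC))
a=cv2.imread("pics/scene0.png")[165:345,200:360]; cv2.imwrite("pics/scene0c.png",cv2.resize(a,None,fx=3.3,fy=3.3,interpolation=cv2.INTER_CUBIC))
```

```text
(no output)
```

View pics/top0c.png

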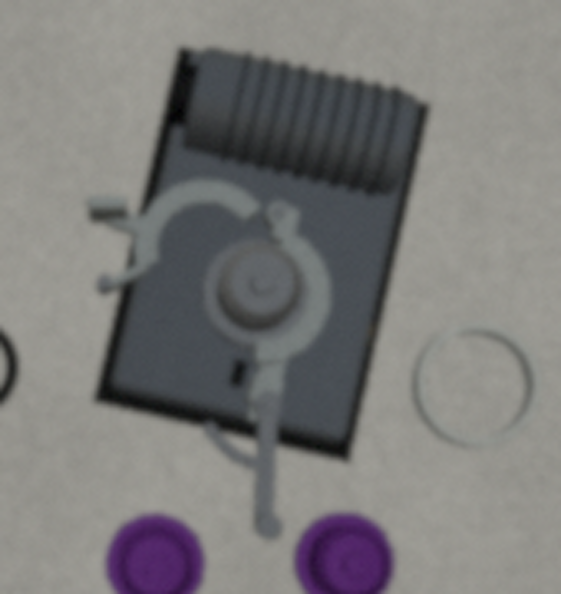

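View pics/scene0c.png

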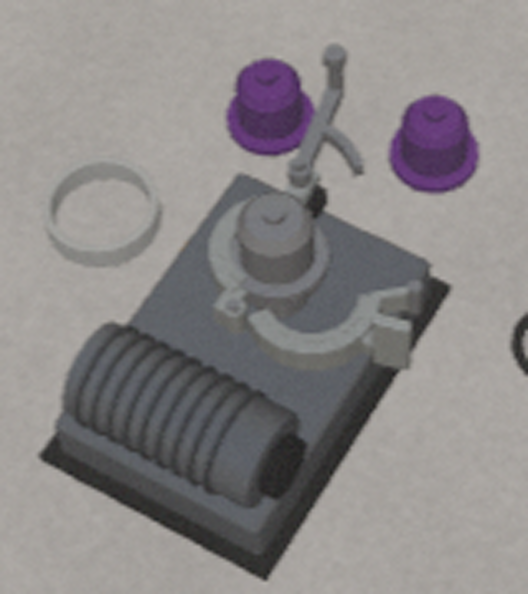

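```bash
cat > h.py <<'E'
import numpy as np
from workcell import bot,cams
def ray(i,uv):
    K=np.array(i["camera_matrix"]);V=np.array(i["view"])
    d=V[:3,:3].T@np.linalg.inv(K)@np.array([uv[0],uv[1],1.]); o=-V[:3,:3].T@V[:3,3]
    return o,d
def onz(i,uv,z):
    o,d=ray(i,uv); return o+d*(z-o[2])/d[2]
def proj(i,p):
    K=np.array(i["camera_matrix"]);V=np.array(i["view"])
    c=K@(V[:3,:3]@np.asarray(p)+V[:3,3]); return c[:2]/c[2]
def two(i1,u1,i2,u2):
    o1,d1=ray(i1,u1);o2,d2=ray(i2,u2)
    d1/=np.linalg.norm(d1);d2/=np.linalg.norm(d2)
    A=np.array([d1,-d2]).T; s=np.linalg.lstsq(A,o2-o1,rcond=None)[0]
    a=o1+s[0]*d1;b=o2+s[1]*d2; return (a+b)/2,np.linalg.norm(a-b)
E
python3 - <<'E'
from h import *
T=cams.camera_info("top")
for n,c,z in [("hinge",(279,212),.112),("trap",(262,285),.161),("pivot",(268,378),.112),("knob",(268,525),.145),("tab",(106,208),.146),("pin",(105,285),.117),("baseBL",(100,398),0.0),("baseTL",(183,50),0),("baseBR",(347,458),0),("baseTR",(427,105),0)]:
    print(n,np.round(onz(T,(290+c[0]/3.3,130+c[1]/3.3),z),4))
E
```

```text
hinge [ 0.654  -0.0959  0.112 ]
trap [ 0.5986 -0.0801  0.161 ]
pivot [ 0.5434 -0.0877  0.112 ]
knob [ 0.4478 -0.0841  0.145 ]
tab [0.6506 0.0185 0.146 ]
pin [0.6045 0.0196 0.117 ]
baseBL [0.5371 0.0251 0.    ]
baseTL [ 0.7961 -0.0362  0.    ]
baseBR [ 0.4934 -0.1544  0.    ]
baseTR [ 0.7542 -0.2166  0.    ]
```

```bash
python3 -m jog '[[2,3.1,0.1,0,0,-0.7,0],[2,3.1,0.1,0,0,-0.7,0],[2,3.1,0.1,0,0,-0.7,0],[2,3.1,0.1,0,0,-0.7,0],[2,3.1,0.1,0,0,-0.7,0],[2,3.1,0.1,0,0,-0.7,0],[2,3.1,0.1,0,0,-0.7,0],[2,3.1,0.1,0,0,-0.7,0],[2,3.1,0.1,0,0,-0.7,0],[2,3.1,0.1,0,0,-0.7,0],[2,3.1,0.1,0,0,-0.7,0],[2,3.1,0.1,0,0,-0.7,0],[2,3.1,0.1,0,0,-0.7,0],[2,3.1,0.1,0,0,-0.7,0],[2,3.1,0.1,0,0,-0.7,0],[2,3.1,0.1,0,0,-0.7,0],[2,3.1,0.1,0,0,-0.7,0],[2,3.1,0.1,0,0,-0.7,0],[0,0,0,0,0,0,0],[0,0,0,0,0,0,0]]'
python3 - <<'E'
from h import *
import cv2,json
i=cams.camera_info("wrist"); im=cams.snapshot("wrist"); cv2.imwrite("pics/w1.png",im[:,:,::-1])
json.dump({k:np.array(v).tolist() for k,v in i.items() if k in("view","camera_matrix")},open("w1.json","w"))
s=bot.observe(); print(np.round(s["joints"],3),s["eef_pos"],s["ft_force"],s["gripper_width"])
E
```

```text
time: 1.82
eef_pos: [0.5182, -0.0452, 0.4225]
tcp_rot: [2.202, 0.042, -2.202]
ft_force: [-0.7, -0.5, -0.5]
gripper_width: -0.0
[-0.112  0.247  1.845 -0.     1.051  1.422] [ 0.51748298 -0.04618397  0.42230671] [-0.21221173  0.08346513 -0.36434294] 0.0001463884322613304
```

View pics/w1.png

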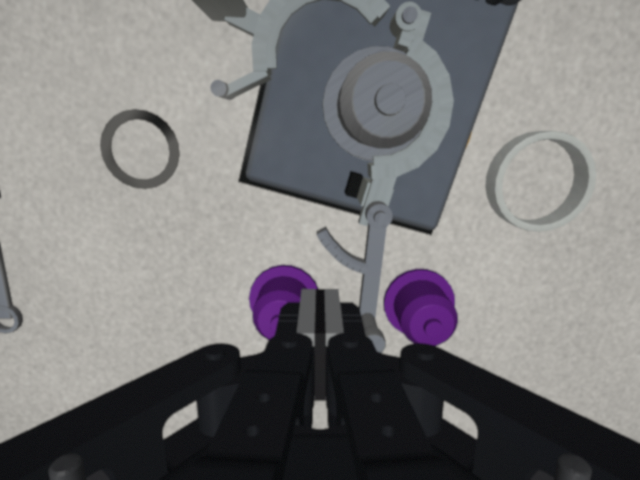

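Wrist view: hinge pin (407,14), trap top (390,100), ring pin (221,90), latch pivot (377,212), knob (372,338), tab at (222,5) partly out of view. The purple pots are at (430,320) and (280,310). The canister meant is the grey one on the inlet, ringed by the fixed half, which is the only one standing there.

Run:
```python
from h import *
import json
W=json.load(open("w1.json"));T=cams.camera_info("top");S=cams.camera_info("scene")
P={}
for n,c,z in [("hinge",(407,14),.115),("trap",(390,98),.161),("pivot",(377,211),.112),("knob",(372,336),.145),("pin",(221,89),.117),("purpR",(432,326),.063),("purpL",(280,318),.063)]:
    P[n]=onz(W,c,z); print(n,np.round(P[n],4), "top px",np.round(proj(T,P[n]),1),"scene",np.round(proj(S,P[n]),1))
h,p=P["hinge"][:2],P["pivot"][:2]
v=h-p; print("len",np.hypot(*v),"yaw",np.degrees(np.arctan2(v[1],v[0]))-np.degrees(np.arctan2(22,125)))
# base edges z=0.05 corners in wrist: 
for c,z in [((241,180),0.0),((432,233),0.0),((265,85),0.05),((516,8),.0)]: print(c,np.round(onz(W,c,z),4))
sc=lambda c:(200+c[0]/3.3,165+c[1]/3.3); tc=lambda c:(290+c[0]/3.3,130+c[1]/3.3)
for n,a,b in [("tab",(106,208),(394,325)),("knob",(268,525),(335,52)),("trap",(262,285),(275,210)),("hinge",(279,212),(232,300)),("pin",(105,285),(415,288))]:
    print(n,[np.round(x,4) for x in two(T,tc(a),S,sc(b))])
```

```text
hinge [ 0.6533 -0.0938  0.115 ] top px [373.7 194.3] scene [270.1 256.7]
trap [ 0.6014 -0.0802  0.161 ] top px [369.4 215. ] scene [281.7 228.4]
pivot [ 0.5308 -0.0851  0.112 ] top px [370.  250.3] scene [290.  215.5]
knob [ 0.4528 -0.0831  0.145 ] top px [370.7 286.7] scene [299.8 182.1]
pin [0.6059 0.0196 0.117 ] top px [321.8 215.7] scene [324.1 250.7]
purpR [ 0.4209 -0.1482  0.063 ] top px [396.6 300.4] scene [280.  187.2]
purpL [ 0.4235 -0.0148  0.063 ] top px [337.4 299.2] scene [329.9 199.3]
len 0.12280414889088834 yaw -14.040040449454242
(241, 180) [0.5344 0.0295 0.    ]
(432, 233) [ 0.4896 -0.1572  0.    ]
(265, 85) [6.154e-01 6.000e-04 5.000e-02]
(516, 8) [ 0.69   -0.2073  0.    ]
tab [array([0.652 , 0.0201, 0.1362]), np.float64(0.0028)]
knob [array([ 0.4474, -0.0825,  0.1441]), np.float64(0.0036)]
trap [array([ 0.5988, -0.079 ,  0.157 ]), np.float64(0.003)]
hinge [array([ 0.6527, -0.0943,  0.1176]), np.float64(0.0021)]
pin [array([0.6051, 0.0216, 0.1097]), np.float64(0.0038)]
```

```bash
python3 -m jog '[[2.95,1.1,0,0,0,-0.3,0],[2.95,1.1,0,0,0,-0.3,0],[2.95,1.1,0,0,0,-0.3,0],[2.95,1.1,0,0,0,-0.3,0],[2.95,1.1,0,0,0,-0.3,0],[2.95,1.1,0,0,0,-0.3,0],[0,0,-2.5,0,0,0,0],[0,0,-2.5,0,0,0,0],[0,0,-2.5,0,0,0,0],[0,0,-2.5,0,0,0,0],[0,0,-2.7,0,0,0,0],[0,0,0,0,0,0,0],[0,0,0,0,0,0,0]]'
python3 - <<'E'
from h import *
import cv2
for n in("wrist","scene","top"):
    im=cams.snapshot(n)[:,:,::-1]
    if n=="scene": im=cv2.resize(im[165:345,200:360],None,fx=3.3,fy=3.3)
    if n=="top": im=cv2.resize(im[130:310,290:460],None,fx=3.3,fy=3.3)
    cv2.imwrite(f"pics/{n}2.png",im)
s=bot.observe(); print(s["eef_pos"],s["tcp_rot"],s["ft_force"])
E
```

```text
time: 2.95
eef_pos: [0.6937, 0.0177, 0.2943]
tcp_rot: [2.216, 0.002, -2.225]
ft_force: [0.1, 0.2, 1.2]
gripper_width: -0.0001
[0.69523654 0.01848552 0.29794682] [ 2.22352109  0.00292621 -2.21667242] [-0.06383981 -0.10943326 -0.12418889]
```

View pics/wrist2.png

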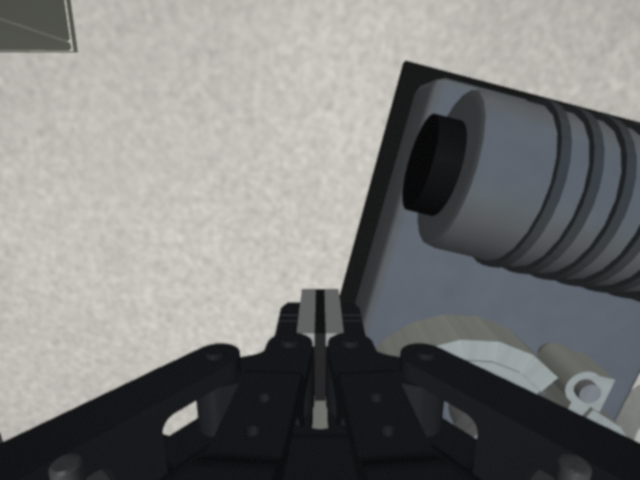

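View pics/scene2.png

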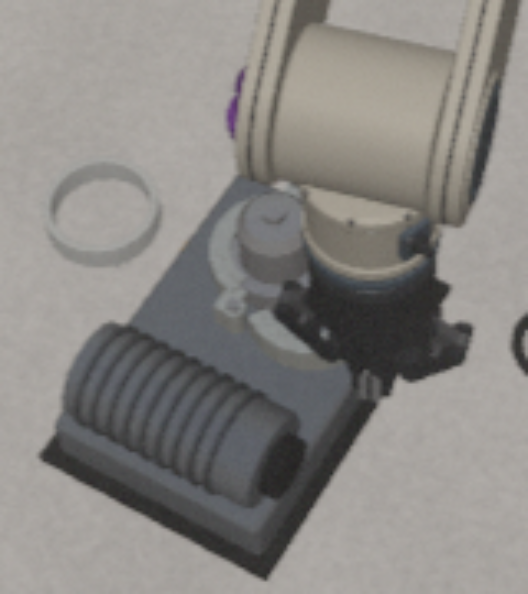

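```bash
python3 -m jog '[[-0.6,0.1,0,0,0,0,0],[-0.6,0,0,0,0,0,0],[-0.6,0,0,0,0,0,0],[0,0,0,0,0,0,0]]'; for k in 1 2 3; do python3 -m jog '[[-0.3,0,0,0,0,0,0],[0,0,0,0,0,0,0]]'; done
```

```text
time: 3.43
eef_pos: [0.6752, 0.0203, 0.2963]
tcp_rot: [2.219, 0.004, -2.22]
ft_force: [-0.6, -1.0, -0.1]
gripper_width: -0.0001
time: 3.6
eef_pos: [0.6731, 0.0203, 0.2959]
tcp_rot: [2.219, 0.004, -2.22]
ft_force: [-0.1, 0.3, 1.4]
gripper_width: -0.0001
time: 3.77
eef_pos: [0.6704, 0.0203, 0.2958]
tcp_rot: [2.22, 0.004, -2.219]
ft_force: [0.2, -0.4, -1.1]
gripper_width: 0.0
time: 3.93
eef_pos: [0.6684, 0.0202, 0.2959]
tcp_rot: [2.224, 0.004, -2.216]
ft_force: [5.6, 0.1, -2.5]
gripper_width: -0.0001
```

Run:
```python
import numpy as np
f=lambda a:np.array([.0155*np.cos(a)-.114*np.sin(a),.0155*np.sin(a)+.114*np.cos(a)])*100
for k in range(0,50,4): print(k,np.round((f(np.radians(k+4))-f(np.radians(k)))/2,2), np.round(f(np.radians(k))/100+[.653,-.0945],4))
```

```text
0 [-0.4   0.04] [0.6685 0.0195]
4 [-0.4   0.01] [0.6605 0.0203]
8 [-0.4  -0.02] [0.6525 0.0205]
12 [-0.4  -0.04] [0.6445 0.0202]
16 [-0.4  -0.07] [0.6365 0.0194]
20 [-0.39 -0.1 ] [0.6286 0.0179]
24 [-0.38 -0.13] [0.6208 0.0159]
28 [-0.37 -0.15] [0.6132 0.0134]
32 [-0.36 -0.18] [0.6057 0.0104]
36 [-0.35 -0.2 ] [0.5985 0.0068]
40 [-0.33 -0.23] [0.5916 0.0028]
44 [-0.32 -0.25] [ 0.585  -0.0017]
48 [-0.3  -0.27] [ 0.5787 -0.0067]
```

```bash
python3 -m jog '[[-0.4,0.04,0,0,0,2,0],[-0.4,0.04,0,0,0,2,0],[-0.4,0.01,0,0,0,2,0],[-0.4,0.01,0,0,0,2,0]]'; python3 -m jog '[[-0.4,-0.02,0,0,0,2,0],[-0.4,-0.02,0,0,0,2,0],[-0.4,-0.04,0,0,0,2,0],[-0.4,-0.04,0,0,0,2,0]]'; python3 -c "
from h import *
import cv2
cv2.imwrite('pics/top3.png',cv2.resize(cams.snapshot('top')[130:310,290:460,::-1],None,fx=3.3,fy=3.3))
cv2.imwrite('pics/sc3.png',cv2.resize(cams.snapshot('scene')[165:345,200:360,::-1],None,fx=3.3,fy=3.3))"
```

```text
time: 4.27
eef_pos: [0.653, 0.0213, 0.2961]
tcp_rot: [2.152, 0.155, -2.14]
ft_force: [8.9, 0.9, -4.3]
gripper_width: -0.0001
time: 4.6
eef_pos: [0.637, 0.0203, 0.2961]
tcp_rot: [2.075, 0.296, -2.063]
ft_force: [7.8, 1.6, -5.5]
gripper_width: -0.0001
```

View pics/top3.png

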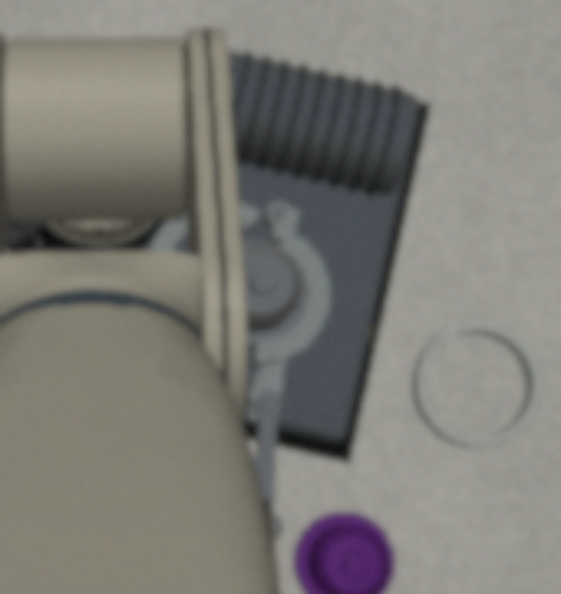

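View pics/sc3.png

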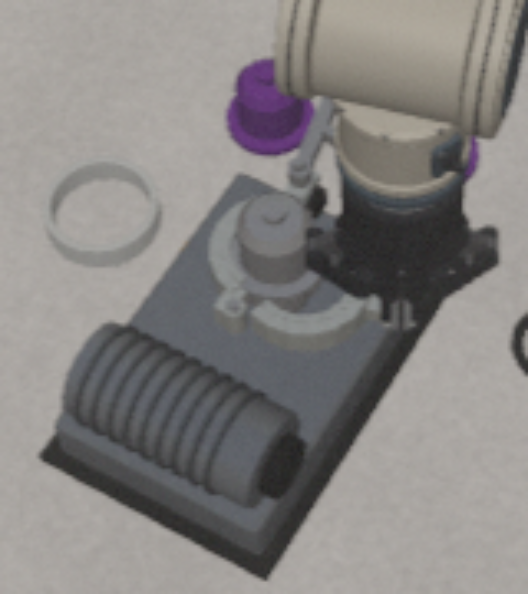

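```bash
python3 -m jog '[[-0.4,-0.07,0,0,0,2,0],[-0.4,-0.07,0,0,0,2,0],[-0.39,-0.1,0,0,0,2,0],[-0.39,-0.1,0,0,0,2,0]]';python3 -m jog '[[-0.38,-0.13,0,0,0,2,0],[-0.38,-0.13,0,0,0,2,0],[-0.37,-0.15,0,0,0,2,0],[-0.37,-0.15,0,0,0,2,0]]'; python3 -c "
from h import *
import cv2
cv2.imwrite('pics/sc4.png',cv2.resize(cams.snapshot('scene')[165:345,200:360,::-1],None,fx=3.3,fy=3.3))"
```

```text
time: 5.03
eef_pos: [0.6213, 0.017, 0.2962]
tcp_rot: [1.993, 0.427, -1.981]
ft_force: [7.7, 2.5, -5.5]
gripper_width: 0.0001
time: 5.37
eef_pos: [0.6062, 0.0115, 0.2961]
tcp_rot: [1.907, 0.55, -1.897]
ft_force: [8.0, 3.7, -4.7]
gripper_width: 0.0002
```

View pics/sc4.png

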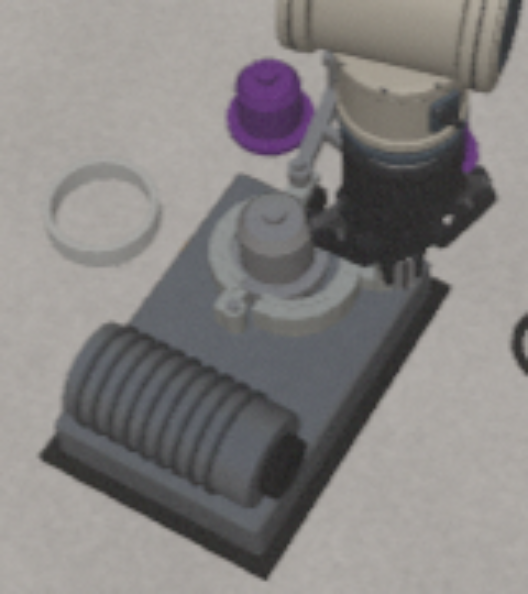

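```bash
python3 -m jog '[[-0.36,-0.18,0,0,0,2,0],[-0.36,-0.18,0,0,0,2,0]]';python3 -m jog '[[-0.35,-0.2,0,0,0,2,0],[-0.35,-0.2,0,0,0,2,0]]';python3 -m jog '[[-0.33,-0.23,0,0,0,2,0],[-0.17,-0.11,0,0,0,1,0]]'; python3 -m jog '[[-0.16,-0.12,0,0,0,1,0],[0,0,0,0,0,0,0]]'
```

```text
time: 5.58
eef_pos: [0.599, 0.008, 0.2962]
tcp_rot: [1.863, 0.608, -1.853]
ft_force: [8.1, 4.3, -4.5]
gripper_width: -0.0002
time: 5.75
eef_pos: [0.5919, 0.004, 0.2962]
tcp_rot: [1.819, 0.664, -1.808]
ft_force: [7.0, 4.9, -3.7]
gripper_width: -0.0001
time: 5.92
eef_pos: [0.5867, 0.0005, 0.2962]
tcp_rot: [1.784, 0.705, -1.775]
ft_force: [7.2, 5.4, -4.3]
gripper_width: -0.0002
time: 6.08
eef_pos: [0.585, -0.0008, 0.2962]
tcp_rot: [1.773, 0.718, -1.765]
ft_force: [5.2, 2.7, -3.5]
gripper_width: 0.0001
```

```bash
python3 -m jog '[[-0.16,-0.12,0,0,0,1,0],[-0.08,-0.06,0,0,0,0.5,0]]'|grep -E 'eef|ft_f'; python3 -m jog '[[-0.08,-0.06,0,0,0,0.5,0],[0,0,0,0,0,0,0]]'|grep -E 'eef|ft_f'; python3 -m jog '[[-0.08,-0.065,0,0,0,0.5,0],[0,0,0,0,0,0,0]]'|grep -E 'eef|ft_f';  python3 -c "
from h import *
import cv2
cv2.imwrite('pics/sc5.png',cv2.resize(cams.snapshot('scene')[165:345,200:360,::-1],None,fx=3.3,fy=3.3))"
```

```text
eef_pos: [0.5828, -0.0024, 0.2961]
ft_force: [6.9, 5.3, -3.2]
eef_pos: [0.5819, -0.003, 0.2961]
ft_force: [4.9, 4.5, -2.7]
eef_pos: [0.5812, -0.0036, 0.2961]
ft_force: [5.1, 4.1, -2.9]
```

View pics/sc5.png

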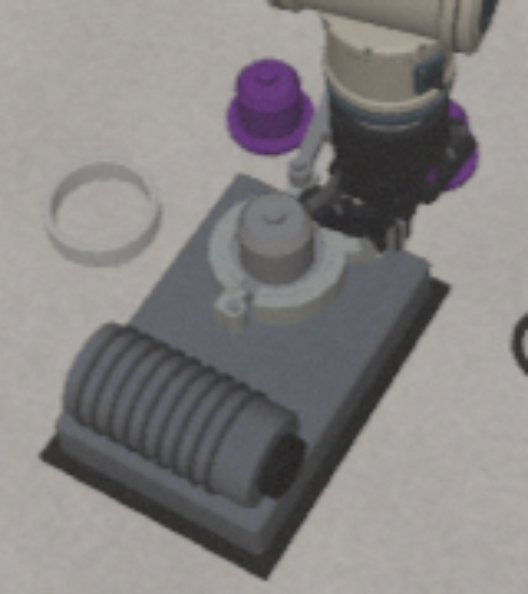

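```bash
python3 -m jog '[[-0.075,-0.065,0,0,0,0.5,0],[0,0,0,0,0,0,0]]'|grep -E 'eef|ft_f'; python3 -m jog '[[-0.075,-0.065,0,0,0,0.5,0],[0,0,0,0,0,0,0]]'|grep -E 'eef|ft_f';python3 -m jog '[[-0.075,-0.065,0,0,0,0.5,0],[0,0,0,0,0,0,0]]'|grep -E 'eef|ft_f'
```

```text
eef_pos: [0.5804, -0.0043, 0.2961]
ft_force: [5.3, 4.8, -3.6]
eef_pos: [0.5796, -0.0049, 0.2961]
ft_force: [5.4, 5.8, -1.8]
eef_pos: [0.5789, -0.0055, 0.2961]
ft_force: [4.6, 5.4, -2.2]
```

```bash
python3 -m jog '[[-0.075,-0.065,0,0,0,0.5,0],[0,0,0,0,0,0,0]]'|grep -E 'eef|ft_f'
```

```text
eef_pos: [0.5781, -0.0061, 0.2961]
ft_force: [4.9, 5.6, -3.0]
```

```bash
python3 -m jog '[[-0.075,-0.065,0,0,0,0.5,0],[0,0,0,0,0,0,0]]'|grep -E 'eef|ft_f'
```

```text
eef_pos: [0.5773, -0.0068, 0.2961]
ft_force: [4.9, 4.0, -1.9]
```

```bash
python3 -m jog '[[-0.07,-0.065,0,0,0,0.5,0],[0,0,0,0,0,0,0]]'|grep -E 'eef|ft_f'
```

```text
eef_pos: [0.5766, -0.0075, 0.2961]
ft_force: [5.0, 5.6, -2.0]
```

```bash
python3 -m jog '[[-0.07,-0.065,0,0,0,0.5,0],[0,0,0,0,0,0,0]]'|grep -E 'eef|ft_f'
```

```text
eef_pos: [0.576, -0.008, 0.2961]
ft_force: [4.6, 5.6, -2.0]
```

```bash
python3 -m jog '[[-0.05,-0.045,0,0,0,0.3,0],[0,0,0,0,0,0,0]]'|grep -E 'eef|ft_f'
```

```text
eef_pos: [0.5756, -0.0084, 0.2962]
ft_force: [7.0, 8.0, -2.6]
```

```bash
python3 -m jog '[[-0.05,-0.045,0,0,0,0.3,0],[0,0,0,0,0,0,0]]'|grep -E 'eef|ft_f'
```

```text
eef_pos: [0.5753, -0.0085, 0.2962]
ft_force: [6.7, 7.9, -3.7]
```

```bash
python3 -m jog '[[-0.03,-0.03,0,0,0,0.15,0],[0,0,0,0,0,0,0]]'|grep -E 'eef|ft_f'
```

```text
eef_pos: [0.5752, -0.0087, 0.2962]
ft_force: [6.8, 9.4, -4.2]
```

```bash
python3 -m jog '[[-0.03,-0.03,0,0,0,0.15,0],[0,0,0,0,0,0,0]]'|grep -E 'eef|ft_f'
```

```text
eef_pos: [0.575, -0.0088, 0.2962]
ft_force: [9.2, 10.9, -5.2]
```

```bash
python3 -m jog '[[-0.03,-0.03,0,0,0,0.15,0],[0,0,0,0,0,0,0]]'|grep -E 'eef|ft_f'
```

```text
eef_pos: [0.5748, -0.0089, 0.2962]
ft_force: [8.7, 12.2, -5.8]
```

```bash
python3 -m jog '[[-0.04,-0.04,0,0,0,0,0],[0,0,0,0,0,0,0]]'|grep -E 'eef|ft_f'
```

```text
eef_pos: [0.5746, -0.0092, 0.2963]
ft_force: [10.3, 13.9, -5.4]
```

```bash
python3 -m jog '[[-0.04,-0.04,0,0,0,0,0],[0,0,0,0,0,0,0],[0,0,0,0,0,0,0]]'|grep -E 'eef|ft_f'
```

```text
eef_pos: [0.5743, -0.0094, 0.2962]
ft_force: [12.1, 14.8, -7.4]
```

```bash
python3 -m jog '[[-0.03,-0.04,0,0,0,0,0],[0,0,0,0,0,0,0]]'|grep -E 'eef|ft_f'; python3 -m jog '[[0,0,0,0,0,0,0]]'|grep -E 'ft_f';python3 -m jog '[[0,0,0,0,0,0,0]]'|grep -E 'ft_f';python3 -m jog '[[0,0,0,0,0,0,0]]'|grep -E 'ft_f'
```

```text
eef_pos: [0.5742, -0.0096, 0.2962]
ft_force: [12.3, 16.7, -6.8]
ft_force: [11.9, 17.1, -8.1]
ft_force: [11.8, 17.5, -7.8]
ft_force: [10.9, 16.6, -8.0]
```

```bash
python3 -m jog '[[0.1,0.12,0,0,0,0,0],[0.2,0.23,0,0,0,0,0],[0.4,0.45,0,0,0,0,0],[0.5,0.6,0,0,0,0,0],[0.6,0.7,0,0,0,0,0],[0,0,2.5,0,0,0,0],[0,0,2.5,0,0,0,0],[0,0,2.5,0,0,0,0],[0,0,2.5,0,0,0,0],[-1,2,2.5,0,0,-3,0],[-2,2.5,0,0,0,-5,0],[-2,2.5,0,0,0,-5,0],[-2,2.5,0,0,0,-5,0],[-2,2.5,0,0,0,-5,0],[-2,2.5,0,0,0,-5,0],[0,0,0,0,0,0,0]]'
python3 - <<'E'
from h import *
import cv2
for n in("top","scene"):
    im=cams.snapshot(n)[:,:,::-1]
    cv2.imwrite(f"pics/{n}6.png",im)
    im=im[165:345,200:360] if n=="scene" else im[130:310,290:460]
    cv2.imwrite(f"pics/{n}6c.png",cv2.resize(im,None,fx=3.3,fy=3.3,interpolation=cv2.INTER_CUBIC))
E
```

```text
time: 10.8
eef_pos: [0.477, 0.1573, 0.4207]
tcp_rot: [1.998, 0.41, -2.002]
ft_force: [-0.4, -0.1, -1.0]
gripper_width: -0.0
```

View pics/top6c.png

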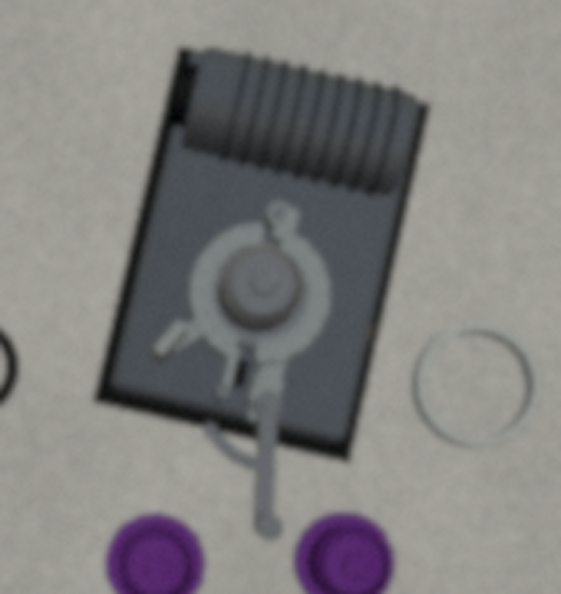

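View pics/scene6c.png

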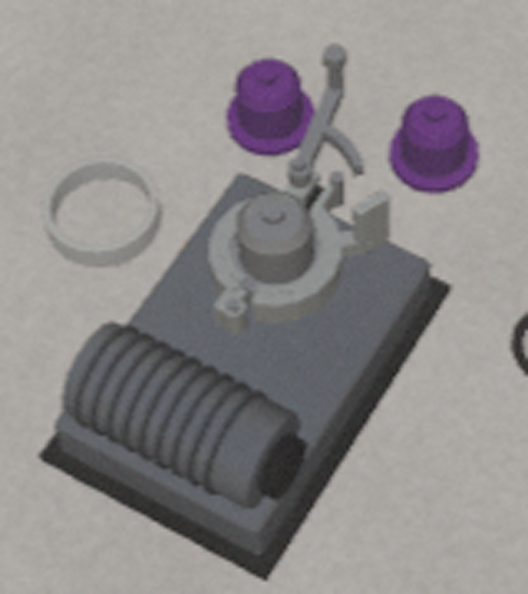

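```bash
python3 -m jog '[[-0.28,-2.82,0,0,0,6.3,0],[-0.28,-2.82,0,0,0,6.3,0],[-0.28,-2.82,0,0,0,6.3,0],[-0.28,-2.82,0,0,0,6.3,0],[-0.28,-2.82,0,0,0,6.3,0],[-0.28,-2.82,0,0,0,6.3,0],[-0.28,-2.82,0,0,0,6.3,0],[-0.28,-2.82,0,0,0,6.3,0],[-0.28,-2.82,0,0,0,6.3,0],[-0.28,-2.82,0,0,0,6.3,0],[0,0,0,0,0,0,0],[0,0,0,0,0,0,0]]'
python3 - <<'E'
from h import *
import cv2,json
i=cams.camera_info("wrist"); im=cams.snapshot("wrist"); cv2.imwrite("pics/w7.png",im[:,:,::-1])
json.dump({k:np.array(v).tolist() for k,v in i.items() if k in("view","camera_matrix")},open("w7.json","w"))
V=np.array(i["view"]); print(np.degrees(np.arctan2(-V[0,1],-V[0,0])), bot.observe()["joints"])
E
```

```text
time: 11.9
eef_pos: [0.452, -0.1299, 0.4208]
tcp_rot: [1.261, 1.175, -1.26]
ft_force: [1.0, 0.6, 1.1]
gripper_width: 0.0
175.96900873372857 [-3.03064056e-01  1.72145674e-01  1.94696931e+00  1.57598894e-04
  1.02252364e+00 -2.33849667e-01]
```

View pics/w7.png

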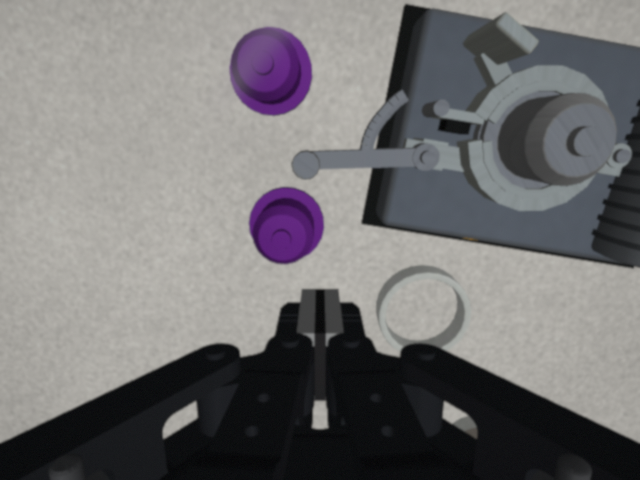

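Wrist view: knob at (305,164), pivot stud (425,157), closed ring's pin (436,109), hook tip (404,95), trap top (580,145). I refine these positions.

Run:
```python
from h import *
import json
W=json.load(open("w7.json"))
for n,c,z in [("knob",(305,164),.145),("pivot",(425,157),.112),("pin",(437,107),.117),("trap",(588,143),.161),("hinge",(621,154),.115),("hooktip",(404,95),.1)]:
    print(n,np.round(onz(W,c,z),4))
```

```text
knob [ 0.4464 -0.0837  0.145 ]
pivot [ 0.5249 -0.0873  0.112 ]
pin [ 0.5314 -0.0563  0.117 ]
trap [ 0.6012 -0.0821  0.161 ]
hinge [ 0.6524 -0.0942  0.115 ]
hooktip [ 0.5141 -0.0466  0.1   ]
```

```bash
python3 -m jog '[[-0.2,0,-2.6,0,0,0.8,0],[-0.2,0,-2.6,0,0,0.7,0],[0,0,-2.6,0,0,0,0],[0,0,-2.6,0,0,0,0],[0,0,-2.7,0,0,0,0],[0,0.5,0,0,0,0,0],[0,0.5,0,0,0,0,0],[0,0.5,0,0,0,0,0],[0,0,0,0,0,0,0]]'; python3 -m jog '[[0,0.4,0,0,0,0,0],[0,0.4,0,0,0,0,0],[0,0,0,0,0,0,0]]'
python3 - <<'E'
from h import *
import cv2
for n in("scene","top"):
    im=cams.snapshot(n)[:,:,::-1]
    im=im[125:305,200:360] if n=="scene" else im[130:310,290:460]
    cv2.imwrite(f"pics/{n}8c.png",cv2.resize(im,None,fx=3.3,fy=3.3,interpolation=cv2.INTER_CUBIC))
E
```

```text
time: 12.7
eef_pos: [0.4485, -0.1118, 0.2912]
tcp_rot: [1.238, 1.189, -1.236]
ft_force: [-0.7, 0.7, -0.1]
gripper_width: 0.0001
time: 12.95
eef_pos: [0.448, -0.1042, 0.2906]
tcp_rot: [1.238, 1.189, -1.237]
ft_force: [0.4, 0.1, 0.8]
gripper_width: 0.0002
```

View pics/scene8c.png

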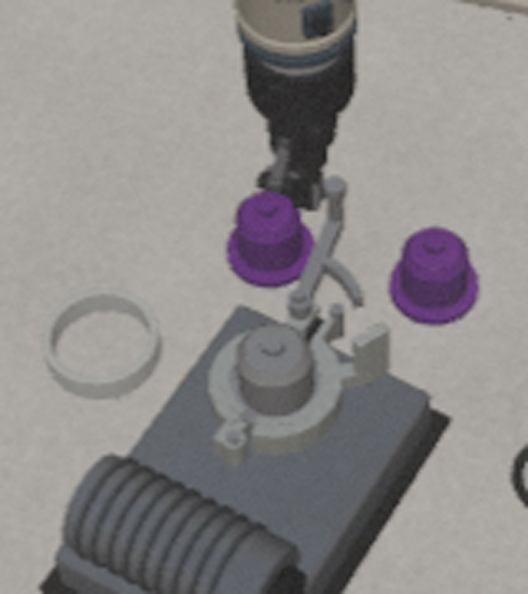

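Run:
```python
import numpy as np
def f(d):
    p=np.radians(d); return 100*(np.array([.5255,-.087])+.08*np.array([np.cos(p),np.sin(p)])-.0195*np.array([np.sin(p),-np.cos(p)]))
for d in np.arange(177.5,111,-6): print(d,np.round(f(d),2),np.round((f(d-6)-f(d))/2,2))
```

```text
177.5 [ 44.47 -10.3 ] [-0.06  0.43]
171.5 [44.35 -9.45] [-0.02  0.43]
165.5 [44.32 -8.58] [0.03 0.43]
159.5 [44.37 -7.72] [0.07 0.42]
153.5 [44.52 -6.88] [0.12 0.41]
147.5 [44.76 -6.05] [0.16 0.4 ]
141.5 [45.08 -5.25] [0.2  0.38]
135.5 [45.48 -4.48] [0.24 0.36]
129.5 [45.96 -3.77] [0.28 0.33]
123.5 [46.51 -3.11] [0.31 0.3 ]
117.5 [47.13 -2.5 ] [0.34 0.27]
111.5 [47.8  -1.97] [0.36 0.23]
```

```bash
python3 -m jog '[[-0.1,0.43,0,0,0,-3,0],[-0.06,0.43,0,0,0,-3,0]]'|grep -E 'eef|ft_f'; python3 -m jog '[[-0.02,0.43,0,0,0,-3,0],[-0.02,0.43,0,0,0,-3,0]]'|grep -E 'eef|ft_f'; python3 -m jog '[[0.03,0.43,0,0,0,-3,0],[0.03,0.43,0,0,0,-3,0]]'|grep -E 'eef|ft_f'; python3 -m jog '[[0.07,0.42,0,0,0,-3,0],[0.07,0.42,0,0,0,-3,0]]'|grep -E 'eef|ft_f'
python3 - <<'E'
from h import *
import cv2
for n in("scene","wrist"):
    im=cams.snapshot(n)[:,:,::-1]
    if n=="scene":im=cv2.resize(im[125:305,200:360],None,fx=3.3,fy=3.3,interpolation=cv2.INTER_CUBIC)
    cv2.imwrite(f"pics/{n}9c.png",im)
E
```

```text
eef_pos: [0.4464, -0.0965, 0.29]
ft_force: [-0.7, -2.5, 0.8]
eef_pos: [0.4459, -0.0878, 0.29]
ft_force: [1.3, -2.0, 1.0]
eef_pos: [0.4464, -0.0792, 0.2899]
ft_force: [-0.7, -1.7, 1.6]
eef_pos: [0.4477, -0.0707, 0.2899]
ft_force: [-0.4, -2.3, 0.3]
```

View pics/scene9c.png

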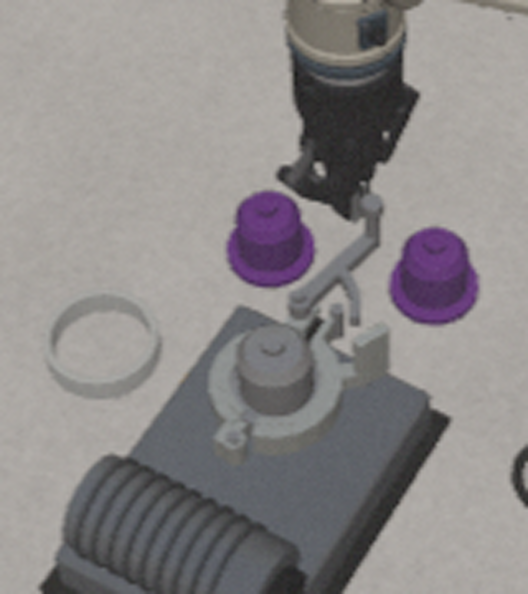

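View pics/wrist9c.png

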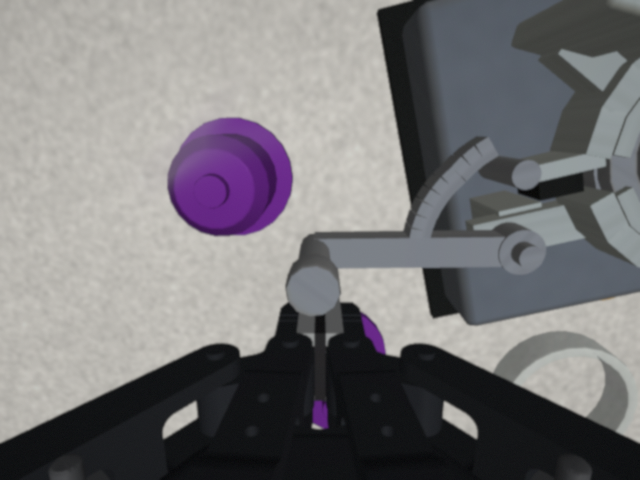

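The knob at (313,285) is centred on the fingers. The hook tip at (490,148) is lined up to go over the pin at (527,172). I continue in smaller steps.

```bash
python3 -m jog '[[0.06,0.2,0,0,0,-1.5,0],[0.06,0.2,0,0,0,-1.5,0]]'|grep -E 'eef|ft_f'; python3 -m jog '[[0.06,0.2,0,0,0,-1.5,0],[0.06,0.2,0,0,0,-1.5,0]]'|grep -E 'eef|ft_f';python3 -m jog '[[0.08,0.2,0,0,0,-1.5,0],[0.08,0.2,0,0,0,-1.5,0]]'|grep -E 'eef|ft_f'
```

```text
eef_pos: [0.4489, -0.0669, 0.2898]
ft_force: [-0.9, -0.6, 1.2]
eef_pos: [0.45, -0.0629, 0.2897]
ft_force: [-1.6, -0.7, 0.9]
eef_pos: [0.4515, -0.0589, 0.2897]
ft_force: [-1.6, -0.7, 1.5]
```

```bash
python3 -m jog '[[0.08,0.2,0,0,0,-1.5,0],[0.08,0.2,0,0,0,-1.5,0]]'|grep -E 'eef|ft_f'; python3 -m jog '[[0.1,0.19,0,0,0,-1.5,0],[0.1,0.19,0,0,0,-1.5,0]]'|grep -E 'eef|ft_f'
```

```text
eef_pos: [0.4531, -0.0549, 0.2897]
ft_force: [-1.0, -1.1, 0.1]
eef_pos: [0.4551, -0.051, 0.2897]
ft_force: [-1.8, -0.2, 0.3]
```

Run:
```python
from h import *
import cv2
cv2.imwrite("pics/w10.png",cams.snapshot("wrist")[:,:,::-1])
```

```text
(no output)
```

View pics/w10.png

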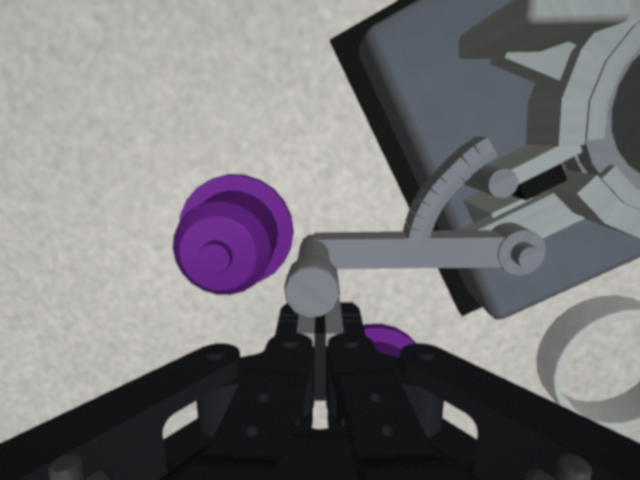

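```bash
python3 -m jog '[[0.11,0.185,0,0,0,-1.5,0],[0.11,0.185,0,0,0,-1.5,0]]'|grep -E 'eef|ft_f'; python3 -m jog '[[0.12,0.18,0,0,0,-1.5,0],[0,0,0,0,0,0,0]]'|grep -E 'eef|ft_f'
```

```text
eef_pos: [0.4573, -0.0473, 0.2896]
ft_force: [-1.6, -0.6, 1.0]
eef_pos: [0.4587, -0.0454, 0.2897]
ft_force: [-0.1, 0.9, -0.8]
```

```bash
python3 -m jog '[[0.12,0.18,0,0,0,-1.5,0],[0,0,0,0,0,0,0]]'|grep -E 'eef|ft_f'; python3 -m jog '[[0.12,0.18,0,0,0,-1.5,0],[0,0,0,0,0,0,0]]'|grep -E 'eef|ft_f'
```

```text
eef_pos: [0.46, -0.0436, 0.2897]
ft_force: [-1.0, -0.9, 0.5]
eef_pos: [0.4612, -0.0418, 0.2897]
ft_force: [-0.6, -0.7, -0.0]
```

```bash
python3 -m jog '[[0.13,0.17,0,0,0,-1.5,0],[0,0,0,0,0,0,0]]'|grep -E 'eef|ft_f'; python3 -m jog '[[0.13,0.17,0,0,0,-1.5,0],[0,0,0,0,0,0,0]]'|grep -E 'eef|ft_f'
```

```text
eef_pos: [0.4625, -0.0401, 0.2897]
ft_force: [-0.9, -0.1, -0.8]
eef_pos: [0.4637, -0.0384, 0.2897]
ft_force: [-0.7, -0.8, -0.5]
```

Run:
```python
from h import *
import cv2
cv2.imwrite("pics/w11.png",cams.snapshot("wrist")[:,:,::-1])
cv2.imwrite("pics/s11.png",cv2.resize(cams.snapshot("scene")[125:305,200:360,::-1],None,fx=3.3,fy=3.3,interpolation=cv2.INTER_CUBIC))
```

```text
(no output)
```

View pics/w11.png

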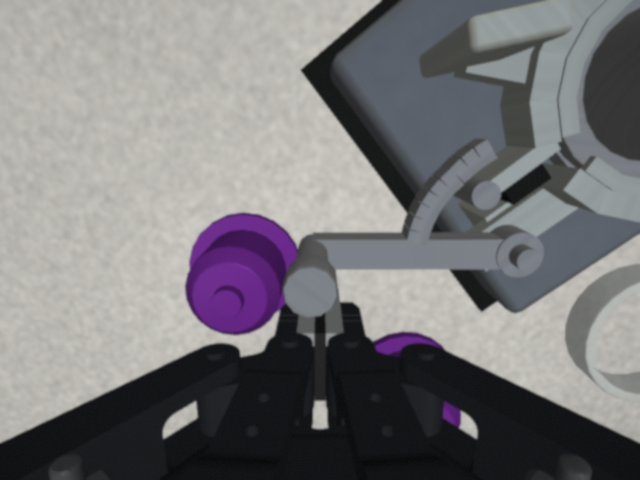

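View pics/s11.png

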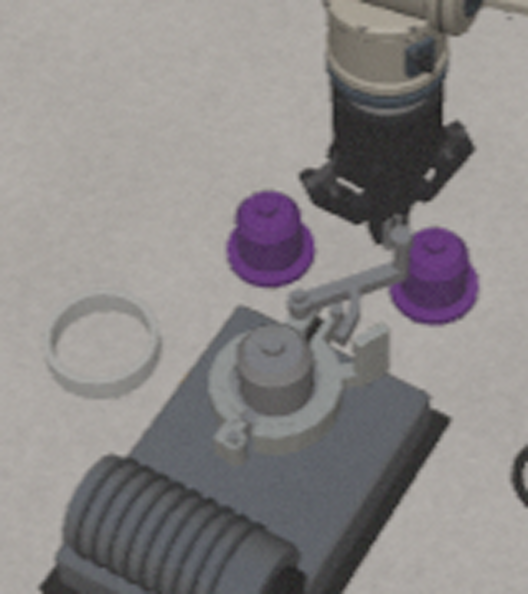

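```bash
python3 -m jog '[[0.14,0.165,0,0,0,-1.5,0],[0,0,0,0,0,0,0]]'|grep -E 'eef|ft_f'; python3 -m jog '[[0.14,0.165,0,0,0,-1.5,0],[0,0,0,0,0,0,0]]'|grep -E 'eef|ft_f'
```

```text
eef_pos: [0.4651, -0.0367, 0.2897]
ft_force: [-1.7, -0.7, 1.0]
eef_pos: [0.4664, -0.035, 0.2897]
ft_force: [-3.1, -0.8, 1.0]
```

```bash
python3 -m jog '[[0.15,0.155,0,0,0,-1.5,0],[0,0,0,0,0,0,0]]'|grep -E 'eef|ft_f'; python3 -m jog '[[0.15,0.155,0,0,0,-1.5,0],[0,0,0,0,0,0,0]]'|grep -E 'eef|ft_f'
```

```text
eef_pos: [0.4679, -0.0334, 0.2896]
ft_force: [-3.9, -0.5, 1.5]
eef_pos: [0.4694, -0.0318, 0.2897]
ft_force: [-2.8, 0.8, 0.4]
```

```bash
python3 -m jog '[[0.15,0.15,0,0,0,-1.5,0],[0,0,0,0,0,0,0]]'|grep -E 'eef|ft_f'; python3 -m jog '[[0.1,0.1,0,0,0,-1,0],[0,0,0,0,0,0,0]]'|grep -E 'eef|ft_f'
```

```text
eef_pos: [0.471, -0.0303, 0.2897]
ft_force: [-2.8, 0.3, 0.6]
eef_pos: [0.472, -0.0293, 0.2896]
ft_force: [-3.5, -1.7, 0.8]
```

```bash
python3 -m jog '[[0.1,0.09,0,0,0,-1,0],[0,0,0,0,0,0,0]]'|grep -E 'eef|ft_f'; python3 -m jog '[[0.1,0.09,0,0,0,-1,0],[0,0,0,0,0,0,0]]'|grep -E 'eef|ft_f'
```

```text
eef_pos: [0.473, -0.0284, 0.2896]
ft_force: [-3.4, 0.0, 0.6]
eef_pos: [0.474, -0.0275, 0.2896]
ft_force: [-3.6, -0.1, 0.4]
```

```bash
python3 -m jog '[[0.1,0.09,0,0,0,-1,0],[0,0,0,0,0,0,0]]'|grep -E 'eef|ft_f'
```

```text
eef_pos: [0.4751, -0.0266, 0.2897]
ft_force: [-4.6, 0.8, 1.1]
```

```bash
python3 -m jog '[[0.1,0.08,0,0,0,-1,0],[0,0,0,0,0,0,0]]'|grep -E 'eef|ft_f'
```

```text
eef_pos: [0.4761, -0.0258, 0.2897]
ft_force: [-5.0, 1.5, 0.1]
```

Run:
```python
from h import *
import cv2,json
i=cams.camera_info("wrist")
json.dump({k:np.array(v).tolist() for k,v in i.items() if k in("view","camera_matrix")},open("w12.json","w"))
cv2.imwrite("pics/w12.png",cams.snapshot("wrist")[:,:,::-1])
```

```text
(no output)
```

View pics/w12.png

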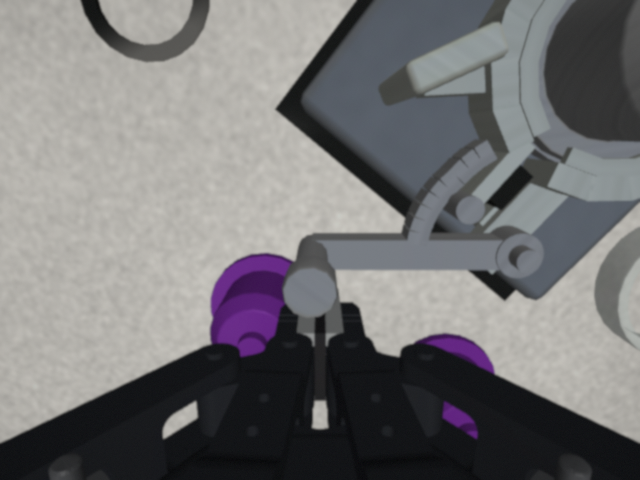

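Run:
```python
from h import *
import json
W=json.load(open("w12.json"))
k=onz(W,(310,293),.145);p=onz(W,(519,252),.112);n=onz(W,(469,208),.117)
v=k-p;w=n-p;print(k,p,n,np.hypot(v[0],v[1]),np.degrees(np.arctan2(v[1],v[0])),np.degrees(np.arctan2(w[1],w[0])))
```

```text
[ 0.49165701 -0.01569187  0.145     ] [ 0.52786967 -0.08430532  0.112     ] [ 0.53418467 -0.05669999  0.117     ] 0.07758325904740322 117.82410012565639 77.11471724076469
```

```bash
python3 -m jog '[[0.1,0.07,0,0,0,-1,0],[0,0,0,0,0,0,0]]'|grep -E 'eef|ft_f'
```

```text
eef_pos: [0.4771, -0.0251, 0.2896]
ft_force: [-4.8, 0.9, 0.0]
```

```bash
python3 -m jog '[[0.1,0.07,0,0,0,-1,0],[0,0,0,0,0,0,0]]'|grep -E 'eef|ft_f'
```

```text
eef_pos: [0.4776, -0.0246, 0.2896]
ft_force: [-7.5, -2.2, 3.5]
```

```bash
python3 -m jog '[[0.1,0.07,0,0,0,-1,0],[0,0,0,0,0,0,0]]'|grep -E 'eef|ft_f'
```

```text
eef_pos: [0.4779, -0.0242, 0.2895]
ft_force: [-10.5, -4.8, 6.6]
```

```bash
python3 -m jog '[[0.06,0.04,0,0,0,-0.5,0],[0,0,0,0,0,0,0]]'|grep -E 'eef|ft_f'
```

```text
eef_pos: [0.4781, -0.024, 0.2895]
ft_force: [-13.2, -7.6, 8.9]
```

```bash
python3 -m jog '[[0.05,0.03,0,0,0,0,0],[0,0,0,0,0,0,0]]'|grep -E 'eef|ft_f'; python3 -m jog '[[0,0,0,0,0,0,0]]'|grep -E 'eef|ft_f'
python3 - <<'E'
from h import *
import cv2,json
i=cams.camera_info("wrist")
json.dump({k:np.array(v).tolist() for k,v in i.items() if k in("view","camera_matrix")},open("w13.json","w"))
cv2.imwrite("pics/w13.png",cams.snapshot("wrist")[:,:,::-1])
E
```

```text
eef_pos: [0.4782, -0.0239, 0.2894]
ft_force: [-14.6, -9.1, 10.2]
eef_pos: [0.4782, -0.0239, 0.2894]
ft_force: [-14.4, -9.2, 10.3]
```

View pics/w13.png

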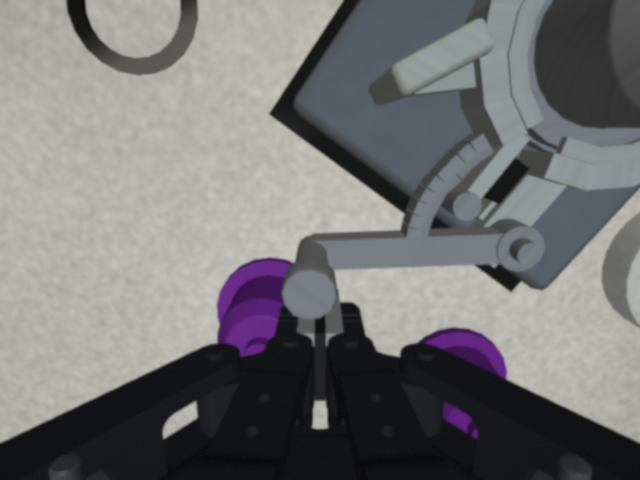

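```bash
python3 -m jog '[[-0.2,-0.1,0,0,0,0,0],[-0.5,-0.25,0,0,0,0,0],[-1,-0.5,0,0,0,0,0],[-1.2,-0.6,0,0,0,0,0],[0,0,2.5,0,0,0,0],[0,0,2.5,0,0,0,0],[0,0,2.5,0,0,0,0],[0,0,2.5,0,0,0,0],[0,0,2.5,0,0,0,0],[0,0,0,0,0,0,0],[0,0,0,0,0,0,0]]'
python3 - <<'E'
from h import *
import cv2,json
i=cams.camera_info("wrist")
json.dump({k:np.array(v).tolist() for k,v in i.items() if k in("view","camera_matrix")},open("w14.json","w"))
cv2.imwrite("pics/w14.png",cams.snapshot("wrist")[:,:,::-1])
cv2.imwrite("pics/s14.png",cv2.resize(cams.snapshot("scene")[145:325,200:360,::-1],None,fx=3.3,fy=3.3,interpolation=cv2.INTER_CUBIC))
E
```

```text
time: 19.4
eef_pos: [0.451, -0.038, 0.416]
tcp_rot: [2.012, 0.393, -2.004]
ft_force: [0.6, 0.5, -0.3]
gripper_width: 0.0002
```

View pics/w14.png

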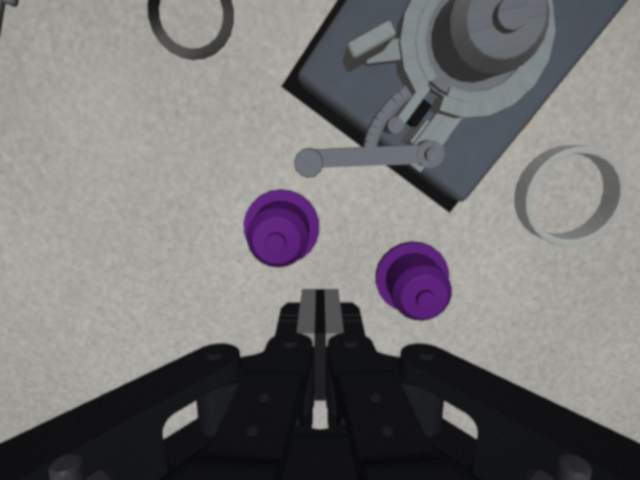

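View pics/s14.png

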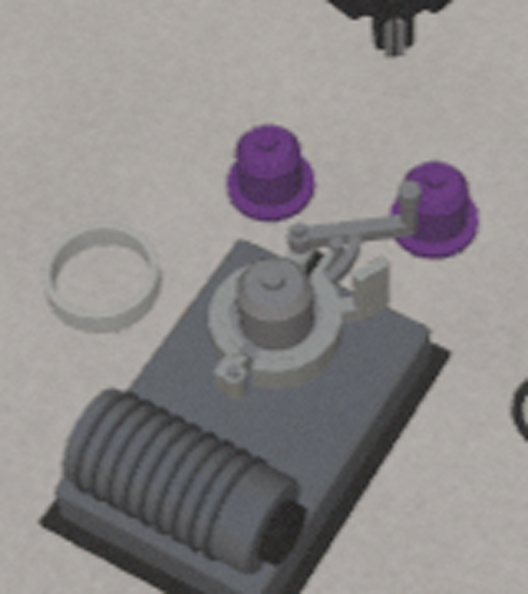

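Run:
```python
from h import *
import json
for f,c in (("w7.json",((305,164),(425,157),(437,107),(621,154))),("w14.json",((308,162),(430,152),(397,123),None))):
    W=json.load(open(f)); k=onz(W,c[0],.145);p=onz(W,c[1],.112);n=onz(W,c[2],.117)
    v=(k-p)[:2]; w=(n-p)[:2]
    print(k,p,n,"knob ang",np.degrees(np.arctan2(v[1],v[0])),"pin rel pump",np.linalg.norm(w),np.degrees(np.arctan2(w[1],w[0]))+13.5)
```

```text
[ 0.44644671 -0.08374235  0.145     ] [ 0.5249488  -0.08733661  0.112     ] [ 0.53140809 -0.05634003  0.117     ] knob ang 177.37851345108626 pin rel pump 0.03166245124757083 91.72875494694546
[ 0.49367758 -0.0144946   0.145     ] [ 0.52712059 -0.08583875  0.112     ] [ 0.53506281 -0.05742402  0.117     ] knob ang 115.11512215004464 pin rel pump 0.02950383199867806 87.88375747733441
```

The knob direction measures 115.1°, and fully shut should be 114.5°, so the latch is at its stop within what I can measure. The trap is upright and centred, and the arm is clear.

```bash
python3 -c "
from workcell import ticket,bot
print(bot.observe()['ft_force']); print(ticket.hand_in())"
```

```text
[-0.24871682  0.14635014  1.24033152]
the job is handed in; nothing more can be done
None
```

The clamp ring is shut and pressed on its seal, and the hook latch is over its pin and against its stop. I handed the job in at about 19.5 s of the 70 s allowed.

- **Ring:** I pushed it shut by its tab with closed fingers. On the seal I pressed to about 20.5 N horizontally (22 N in all), then let go.
- **Latch:** I swung it by the knob until the tool stopped advancing and the force rose steadily to about 17 N horizontally (20 N in all). That is above the 12 N the cam should need, so I took it for the stop.
- **Final pictures:** The knob's direction measured 115.1°, against about 114.5° for fully shut. That agrees within my measuring error of a degree or two. The hook is round the pin, the trap stands upright in the middle, and the purple pots and the other things I could see were not moved.
- **Disagreements and limits:**
  - Knob forces over the cam stayed around 5 N, lower than the 12 N described.
  - Part of each pressing force was vertical friction (8 to 10 N), which the totals above include.
  - Forces were read only at the end of each move, so brief peaks in between were not seen.

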